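# Fit a capillary rotor plate on its loading stand and clamp it

## Robot

A 6-joint arm with a two-finger parallel gripper is mounted at the origin on a cart in front of the work surface, level with it; the furniture and walls round the work are solid. World frame = base frame: x ahead of the robot, y to its left, z up, the work surface at z = 0. Lengths are in m, angles in degrees, forces in N, time in s.
With the tool pointing down it reaches from about 0.4 to 0.825 m from the base axis. Payload 7 kg.
Tool frame: the origin (TCP) lies at the very end of the fingers, on their centre line; the grasp point (between the pads) lies 19 mm behind it; z points along the fingers, y is the line along which they close (so a half turn about z gives the same grasp; the last joint's range is limited). The gripper opens to 88 mm and grips with 3 to 60 N. Pads are 19 mm wide; open, the fingers measure 130 mm over their backs; the gripper's body (78 mm by 193 mm) begins 47 mm behind the grasp point.
Start: joints at [-49.211, 20.546, 0.682, 0, -70.136, -16.507], TCP at [0.278, -0.615, 0.227] pointing down, gripper open.
Joint ranges: [-176.03, 176.03], [-82.01, 121.73], [-58.28, 71.71], [-173.87, 95.51], [-174.79, -0.11], [-173.66, 173.66]. Speed limits (degrees/s): [136.94, 136.94, 172.46, 180, 180, 180].

## Interface

Orientations are given as [roll, pitch, yaw] about the fixed x, y, z axes, in that order (R = Rz(yaw) Ry(pitch) Rx(roll)).
In Python, from plant import get_state, capture, close_job, regions_of gives the robot as it stands.
- The arm moves only by the tool jog_arm, never from a script. Its argument "moves" is a list of rows, each a list of 3 entries, a list of its own where there are three numbers: the shift along the tool's x, y, z in cm, then the turn about the tool's z in degrees, then the finger opening in cm, from 0 to 8.76. A call has 1 to 12 rows; each row shifts and turns the commanded pose from where the row before left it, along the tool's axes as they then stand; what a row does not reach is not made up. A row lasts 1/8 s, in which the tool goes at most 62.5 mm and 10.7 degrees, less where a joint would pass 70% of its speed; a pose out of reach is approached as far as the arm can. A call is refused whole if a number of a shift passes 6.25 or a number of a turn 10.7, either way. A call with a gripper value outside its range is refused whole. The fingers move at their own pace and stop on an object; "newtons" is the grip in N (left out, the last holds). Time passes only in rows, so rows that do not move let the fingers close. It gives the time, the measured TCP pose, the force, the opening and the grip force at its end, in the units of the state.
- get_state(): the state, without advancing time (a new reading comes with each control period).
- capture(name): name is "scene" or "side" or "wrist"; returns a dict with "pixels" (420x560x3 uint8, blue, green, red), "mtx" (3x3 intrinsics, pixels), "world_from_camera" (4x4, takes a point from camera to world coordinates); the wrist camera has in their place "hand_eye" (4x4, takes a point from camera to tool coordinates, whose origin is the TCP and whose axes are the flange's). Camera axes: x right, y down, z forward; pixel columns grow to the right and rows downward; lengths in m; the calibration is good to about 2 mm. A picture is of the moment at which its call begins: read the wrist's pose just before it. There is no depth.
- close_job(): hands the job in; it is judged then, once.
Trained networks look in a picture, given as the dict that the camera call returned (one of the last four; its "shot" number tells which), for a name from the list of things; names that differ only in an ending like _2 or _b are one class to them, and where a whole thing is asked for, a point or a joint stands for the part that bears it (a point fixed in the world has none). Each returns a list of dicts, best first, with "confidence" (0 to 1); they miss things now and then, are a little off and sometimes report something else, mostly with a low value. They report only what shows in the picture. A call takes as long as a camera call. They do not tell look-alikes from the thing itself.
- regions_of(picture, thing): "pixels" (420x560 bool, what is visible of it) and "pixel" ([column, row] in pixels, amid what is visible of it).
The state is a dict: "time_s": time; "joints": joint angles; "qd": joint speeds; "joint_torque": joint torques, N m; "tcp_pos": TCP position; "eef_rot": TCP orientation; "contact_force": force on the tool from outside, world axes, zero at the start; "moment": the same for the moment, N m; "gripper_width": finger opening in m; "gripper_force": force on a finger pad.
Only numpy, scipy, OpenCV 4.12 (cv2) and the standard library are available. Lean on these libraries where they do the work, as an engineer would, in place of code of your own. Each camera call takes 0.05 s, during which the arm holds its last target. There are 200 camera calls.

## Task

Get the haematocrit rotor plate ready for loading: swing the loading stand's clamp arm clear of the hub, then lift the plate by its knob and lower it onto the centre spigot, turning it until its three holes line up with the three studs so that it goes fully down, flat on the hub. Then swing the clamp arm all the way back over the plate's rim and let go. Keep the plate level and do not disturb the cups, the jar and the tally counter.

Things in the scene. Friction and masses are not known exactly. Their poses are not given: they have to be found in the camera images.
- plate_knob (a point): Centre, half-way up, of the rotor plate's hexagonal black knob, the place to grasp: 36 mm across flats, 46 mm high (10 to 56 mm above the plate's underside; this point 33 mm above it). Its flats face 0, 60, 120... degrees from x. Below, an 18 mm bore runs 48 mm up into it and takes the spigot. z is the plate's axis, up; x points through one stud hole.
- plate_base (a point): Centre of the plate's underside, 33 mm below plate_knob; same axes. The plate: loose grey metal disc, 116 mm across, 10 mm thick, 0.15 to 0.31 kg, lying flat on the counter. Three through holes, 12 mm wide, 29 mm from its axis, at 0, 120 and 240 degrees from x: any of three positions 120 degrees apart fits the studs.
- hub_seat (a point): Centre of the top of the hub flange (dark steel, 80 mm across) on the fixed loading stand, a grey plinth 140 x 200 mm, top 30 mm over the counter; this point is 36 mm over it, where the plate's underside comes to lie. z up; stand yaw within 0.4 rad of the room. Studs: three, steel, 8 mm thick, 12 mm high, tapered tips, 29 mm from the axis at 0, 120, 240 degrees from x.
- spigot_top (a point): Top of the spigot in the middle of the hub, 31 mm over hub_seat, same axes: 15 mm thick, its upper 7 mm tapered. It enters the plate's bore before the studs; the plate then rests on the studs' tips, 12 mm too high, until its holes line up.
- clamp (a joint): Clamp arm angle, rad: 0 = fully closed at its stop, pointing at the hub axis with its end over the plate's rim; grows as it swings clockwise seen from above, away from the hub to the stand's -x side, up to 1.75. Starts at 0 to 0.3. It clears the plate's rim above 0.9. Light friction (0.04 N m) keeps it where it is left; no spring.
- clamp_pivot (a point): On the arm's vertical pivot axis, 92 mm from the hub axis along the stand's +y, 51 mm over the counter; fixed, axes as hub_seat. The arm is a steel bar 16 mm wide, 6 mm thick, reaching 50 mm from the pivot; its underside passes 2 mm over a seated plate and meets the edge of a plate that is not down.
- clamp_knob (a point): Half-way up the clamp arm's round upright black knob, 14 mm thick, 36 mm high (this point 72 mm over the counter, 18 mm over the arm's top), 32 mm from the pivot along the arm. At angle a it lies 32 mm from the pivot in the direction (-sin a, -cos a) of the stand's x, y.
- sample_cup_1_mid (a point): round sample cup with a screw lid, 48 x 48 x 66 mm, bystander; this point is its centre.
- sample_cup_2_mid (a point): second such sample cup, bystander; this point is its centre.
- jar_1_mid (a point): small jar with a white screw cap, 36 x 36 x 79 mm, bystander; this point is its centre.
- tally_counter_mid (a point): hand tally counter, 45 x 64 x 27 mm, bystander; this point is its centre.
- rotor_plate: The rotor plate itself; its origin is plate_base.
There are look-alikes about, which are no part of the job. Of the things that look like the rotor_plate, the smaller one is meant.

How it is judged:
By the outcome, as a careful person would: the job done as asked, in the order asked, and still so for the second after the job is handed in, with the robot touching nothing.
It also fails if it takes over 72 s, if anything falls off the work surface, if the arm or the gripper's body presses on something with over 40 N, if the wrist force passes 120 N, or if a joint passes its speed limit or range.

## Working session

There is one attempt and no reset: what is moved stays moved. The work goes in short steps, Python scripts to look and compute and a tool call to move; the robot and the scene stay as the last step left them, time stands still between calls to the robot, and variables do not carry over. Pictures are saved under pics/ and viewed, at most 12 in all, crops included, and the job is handed in when it is done.

Besides the shell and the picture viewer there is one more tool, called after "Call:" as name([rows], argument=value, ...), one row to a line, values as JSON. jog_arm: Moves the arm, as the interface text tells. Its arguments: {"type":"object","properties":{"moves":{"type":"array"},"newtons":{"type":"number"}},"required":["moves"]}

```bash
mkdir -p pics
cat > h.py <<'E'
import numpy as np, cv2
from scipy.spatial.transform import Rotation as R
from plant import get_state, capture, close_job, regions_of
def Tcp(s):
    T=np.eye(4); T[:3,:3]=R.from_euler('xyz',s['eef_rot'],degrees=True).as_matrix(); T[:3,3]=s['tcp_pos']; return T
def shot(n):
    s=get_state(); p=capture(n)
    p['W']=p['world_from_camera'] if 'world_from_camera' in p else Tcp(s)@p['hand_eye']
    p['W']=np.array(p['W']); return p
def toz(p,px,z):
    d=p['W'][:3,:3]@np.linalg.inv(p['mtx'])@np.array([px[0],px[1],1.]); o=p['W'][:3,3]
    return o+d*(z-o[2])/d[2]
def proj(p,X):
    c=np.linalg.inv(p['W'])@np.append(X,1); u=np.array(p['mtx'])@c[:3]; return u[:2]/u[2]
def tri(ps,pxs):
    A=np.zeros((3,3));b=np.zeros(3)
    for p,px in zip(ps,pxs):
        d=p['W'][:3,:3]@np.linalg.inv(p['mtx'])@np.array([px[0],px[1],1.]); d/=np.linalg.norm(d)
        M=np.eye(3)-np.outer(d,d);A+=M;b+=M@p['W'][:3,3]
    return np.linalg.solve(A,b)
E
cat > a.py <<'E'
from h import *
print(get_state())
for n in ('scene','side'):
    p=shot(n); cv2.imwrite(f'pics/{n}0.png',p['pixels']); print(n,p['W'][:3,3].round(3))
    for t in ('plate_knob','rotor_plate','clamp_knob','clamp','hub_seat','spigot_top','sample_cup_1_mid','jar_1_mid','tally_counter_mid'):
        try: print(t,[(np.round(r['pixel']).tolist(),round(r['confidence'],2),int(r['pixels'].sum()),toz(p,r['pixel'],.04).round(3).tolist()) for r in regions_of(p,t)])
        except Exception as e: print(t,e)
E
python3 a.py
```

```text
{'time_s': 0.0, 'joints': array([-4.92102888e+01,  2.05905722e+01,  6.33506977e-01, -2.06398503e-02,
       -7.01349538e+01, -1.65078903e+01]), 'qd': array([-0.08760816,  0.02228417, -0.0595293 , -0.06712117,  0.00778447,
        0.01743062]), 'joint_torque': array([ 8.46180901e-04, -5.82716203e+01,  2.93065381e+01,  6.99698389e+00,
        6.93502690e-03, -1.27570288e-04]), 'tcp_pos': array([ 0.27736511, -0.61484448,  0.22562876]), 'eef_rot': array([ 1.79906260e+02, -7.54658179e-03, -1.55725202e+02]), 'contact_force': array([-0.45436121, -0.11409595, -0.67654302]), 'moment': array([ 0.06113853, -0.0394765 , -0.04767784]), 'gripper_force': 0.0, 'gripper_width': 0.08766366892426618}
scene [-0.154 -0.74   0.854]
plate_knob [([241.0, 218.0], 0.83, 624, [0.49, 0.12, 0.04]), ([174.0, 186.0], 0.7, 123, [0.437, 0.453, 0.04])]
rotor_plate [([235.0, 220.0], 0.91, 605, [0.468, 0.126, 0.04]), ([175.0, 186.0], 0.57, 131, [0.441, 0.448, 0.04])]
clamp_knob []
clamp [([363.0, 301.0], 0.32, 309, [0.483, -0.381, 0.04])]
hub_seat [([295.0, 260.0], 0.55, 2507, [0.471, -0.149, 0.04])]
spigot_top [([295.
[... 371 characters left out ...]
-1.041  1.061]
plate_knob [([258.0, 217.0], 0.73, 213, [0.536, 0.105, 0.04]), ([226.0, 152.0], 0.72, 490, [0.434, 0.538, 0.04])]
rotor_plate [([252.0, 218.0], 0.79, 174, [0.514, 0.103, 0.04]), ([226.0, 158.0], 0.58, 471, [0.433, 0.498, 0.04]), ([247.0, 271.0], 0.22, 2234, [0.48, -0.143, 0.04])]
clamp_knob [([246.0, 251.0], 0.56, 32, [0.484, -0.055, 0.04])]
clamp []
hub_seat [([249.0, 275.0], 0.58, 2355, [0.486, -0.161, 0.04])]
spigot_top [([250.0, 268.0], 0.67, 2239, [0.491, -0.134, 0.04])]
sample_cup_1_mid [([253.0, 340.0], 0.85, 365, [0.482, -0.392, 0.04]), ([314.0, 238.0], 0.55, 140, [0.718, -0.019, 0.04])]
jar_1_mid []
tally_counter_mid [([314.0, 239.0], 0.7, 120, [0.717, -0.025, 0.04])]
```

Run:
```python
import cv2,numpy as np
a=cv2.imread('pics/scene0.png')[140:340,130:430];b=cv2.imread('pics/side0.png')[120:360,150:390]
a=cv2.resize(a,(800,533));cv2.imwrite('pics/s1.png',a)
cv2.imwrite('pics/s2.png',cv2.resize(b,(600,600),interpolation=cv2.INTER_CUBIC))
```

```text
(no output)
```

View pics/s1.png

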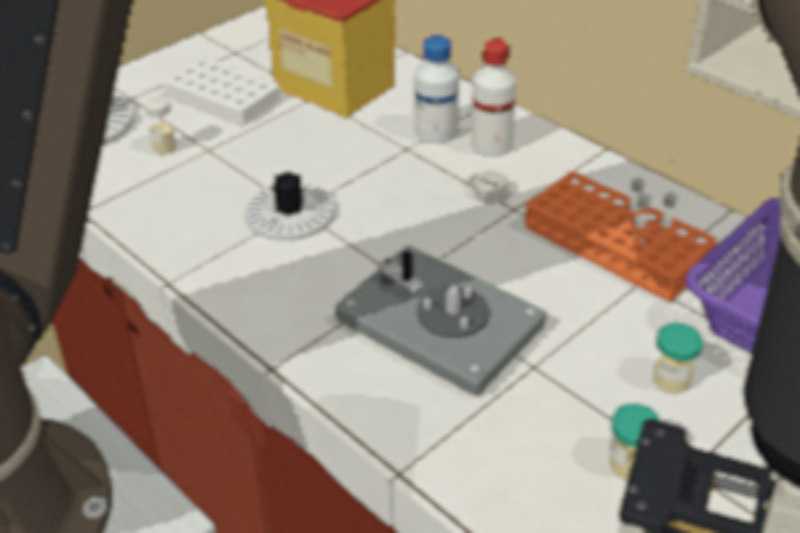

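View pics/s2.png

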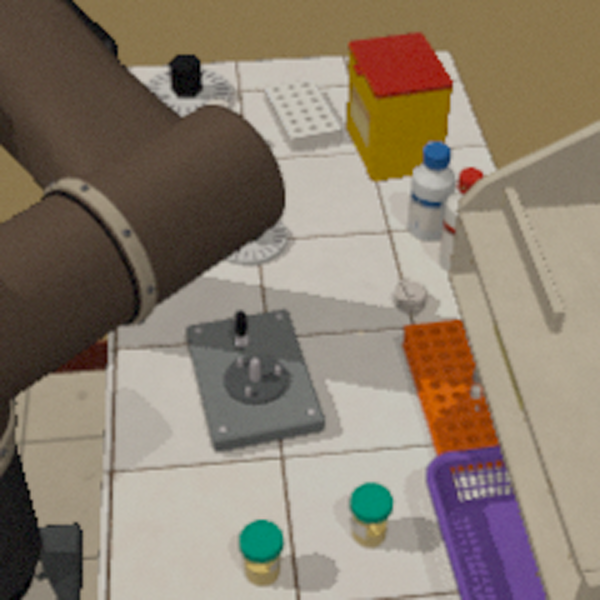

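Scene picture: two plate look-alikes, A at full-frame (238,217) in the middle, and B at (170,184), far left and partly hidden by the arm. The stand is at (295,260), with the clamp knob on its +y side. The next step is to test A and B for size with projected 116 mm circles.

```bash
cat > b.py <<'E'
from h import *
ims=[]
for n,box in (('scene',(140,250,150,270)),('side',(130,240,190,310))):
    p=shot(n); im=p['pixels'].copy()
    im=cv2.resize(im,None,fx=5,fy=5,interpolation=cv2.INTER_CUBIC)
    for r in regions_of(p,'plate_knob')[:2]:
        c=toz(p,r['pixel'],.04); print(n,r['pixel'],c.round(3),np.linalg.norm(c-p['W'][:3,3]))
        for rad,col in ((.058,(0,0,255)),):
            pts=np.array([proj(p,[c[0]+rad*np.cos(t),c[1]+rad*np.sin(t),.01]) for t in np.linspace(0,6.28,40)])
            cv2.polylines(im,[np.int32(pts*5+2)],True,col,1)
    r0,r1,c0,c1=box; ims.append(cv2.resize(im[r0*5:r1*5,c0*5:c1*5],(400,367)))
cv2.imwrite('pics/o.png',np.hstack(ims))
p=shot('wrist'); print(p['hand_eye'],p['mtx'])
E
python3 b.py
```

```text
scene [239.4, 217.1] [0.488 0.128 0.04 ] 1.3514370078510407
scene [172.8, 185.9] [0.435 0.457 0.04 ] 1.5624979090925977
side [224.7, 153.2] [0.43  0.532 0.04 ] 1.8753413221622164
side [256.8, 218.3] [0.532 0.1   0.04 ] 1.5331138317594075
[[-8.28940707e-04 -9.54963199e-01 -2.96723105e-01  8.08529206e-02]
 [ 9.99999645e-01 -8.36764738e-04 -1.00635514e-04 -7.57400211e-04]
 [-1.52184219e-04 -2.96723083e-01  9.54963554e-01 -1.58683861e-01]
 [ 0.00000000e+00  0.00000000e+00  0.00000000e+00  1.00000000e+00]] [[322.84352763   0.         280.30737505]
 [  0.         322.84352763 210.62762601]
 [  0.           0.           1.        ]]
```

View pics/o.png

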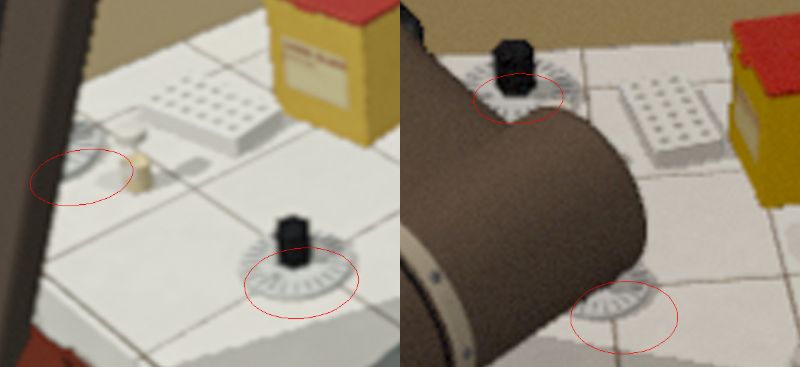

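A (scene pixel 239,217) matches the 116 mm circle. B is about 1.28 times wider than its circle. So A, the smaller one at roughly (0.48,0.13), is the plate meant. Now I'll move over the stand.

Call:
jog_arm([
  [[-4,3.6,-0.5],0,8.76],
  [[-4,3.6,-0.5],0,8.76],
  [[-4,3.6,-0.5],0,8.76],
  [[-4,3.6,-0.5],0,8.76],
  [[-4,3.6,-0.5],0,8.76],
  [[-4,3.6,-0.5],0,8.76],
  [[-4,3.6,-0.5],0,8.76],
  [[-4,3.6,-0.5],0,8.76],
  [[-4,3.6,-0.5],0,8.76],
  [[0,0,0],0,8.76],
])

```text
time_s: 2.5
tcp_pos: [0.4739, -0.1691, 0.2722]
eef_rot: [-180.0, 0.1, -155.5]
contact_force: [0.4, -0.7, -0.3]
gripper_width: 0.0875
gripper_force: 0.0
```

```bash
cat > c.py <<'E'
from h import *
import sys
s=get_state(); print(s['tcp_pos'].round(4),s['eef_rot'].round(2),s['joints'].round(1))
p=shot('wrist'); cv2.imwrite('pics/%s.png'%sys.argv[1],p['pixels'])
import pickle; pickle.dump({k:p[k] for k in('pixels','mtx','W')},open(sys.argv[1]+'.pkl','wb'))
for t in sys.argv[2:]:
    print(t,[(np.round(r['pixel'],1).tolist(),round(r['confidence'],2),int(r['pixels'].sum()),toz(p,r['pixel'],.045).round(3).tolist()) for r in regions_of(p,t)])
E
python3 c.py w1 clamp_knob spigot_top clamp
```

```text
[ 0.4739 -0.1691  0.2722] [-1.7997e+02  9.0000e-02 -1.5546e+02] [  2.8   2.5 -16.4  -0.  -71.1 -68.2]
clamp_knob [([350.1, 221.2], 0.77, 634, [0.486, -0.067, 0.045])]
spigot_top [([303.9, 197.3], 0.85, 16016, [0.482, -0.134, 0.045])]
clamp [([347.5, 220.9], 0.96, 697, [0.487, -0.071, 0.045])]
```

View pics/w1.png

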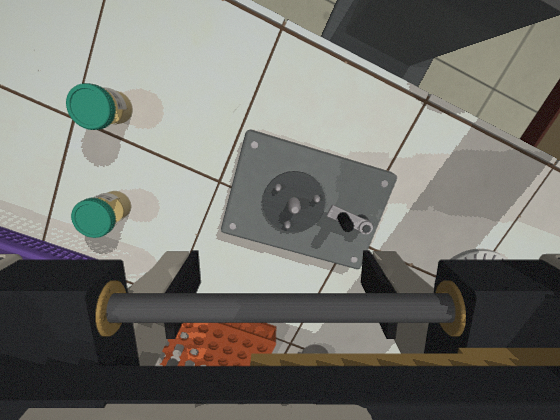

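Wrist view: plinth corners are at (249,130), (396,173), (360,269) and (221,234). Studs are at (278,188), (317,199) and (287,225), the spigot tip at (293,206), the clamp pivot at (366,228) and the clamp knob top at about (345,220). Fitting the stand pose next.

```bash
cat > fit.py <<'E'
from h import *
import pickle
from scipy.optimize import least_squares
p=pickle.load(open('w1.pkl','rb')); im=p['pixels']; g=cv2.cvtColor(im,cv2.COLOR_BGR2GRAY).astype(float)
def cen(x,y,r=5):
    w=g[y-r:y+r+1,x-r:x+r+1]; w=np.clip(w-np.percentile(w,60),0,None); Y,X=np.mgrid[y-r:y+r+1,x-r:x+r+1]
    return [(w*X).sum()/w.sum(),(w*Y).sum()/w.sum()]
st=np.array([cen(278,188),cen(317,199),cen(287,225)]); print('studs',st.round(1))
for s in st: print(toz(p,s,.045).round(4))
print('corners',[toz(p,c,.03).round(4).tolist() for c in [(249,130),(396,173),(360,269),(221,234)]])
def pts(v):
    x,y,a=v; c,s=np.cos(a),np.sin(a)
    f=lambda u,w,z: proj(p,[x+c*u-s*w,y+s*u+c*w,z])
    return f
obs_c=[(249,130),(396,173),(360,269),(221,234)]
P=np.array([toz(p,c,.03)[:2] for c in obs_c]); print('sides',[np.linalg.norm(P[i]-P[i-1]).round(4) for i in range(4)],'center',P.mean(0))
piv=(366,228)
S=np.array([toz(p,s,.045) for s in st])
def res(v,d=False):
    f=pts(v); r=[]
    pr=[f(.029*np.cos(k),.029*np.sin(k),.045) for k in np.radians([0,120,240])]
    for q in pr: r+=list(st[np.argmin(np.linalg.norm(st-q,axis=1))]-q)
    r+=list(.5*(np.array(piv)-f(0,.092,.055)))
    return r
best=min((least_squares(res,[.475,-.14,a]) for a in (-.4,-.2,0,.2,.4)),key=lambda o:o.cost)
print(best.x,np.degrees(best.x[2]),best.cost,np.round(best.fun,1))
f=pts(best.x); print('spigot px',f(0,0,.067))
r=regions_of  # clamp angle from knob top z=.09
x,y,a=best.x
k=toz(p,(343,216),.09); d=k[:2]-np.array([x-np.sin(a)*.092,y+np.cos(a)*.092]); c,s=np.cos(a),np.sin(a)
l=np.array([c*d[0]+s*d[1],-s*d[0]+c*d[1]]); print('knob',k,np.linalg.norm(l),np.arctan2(-l[0],-l[1]))
for A in (0,.1,.2,.3): print(A,f(-.032*np.sin(A),.092-.032*np.cos(A),.09).round(1),f(-.032*np.sin(A),.092-.032*np.cos(A),.072).round(1))
big=cv2.resize(im[110:290,200:420],None,fx=3.6,fy=3.3,interpolation=cv2.INTER_CUBIC)
cv2.imwrite('pics/w1c.png',big[:600,:800])
E
python3 fit.py
```

```text
studs [[277.8 187.4]
 [316.8 198.6]
 [287.2 224.9]]
[ 0.4843 -0.1687  0.045 ]
[ 0.4772 -0.119   0.045 ]
[ 0.5237 -0.1378  0.045 ]
corners [[0.4373, -0.2283, 0.03], [0.4092, -0.0401, 0.03], [0.5456, -0.0168, 0.03], [0.5768, -0.21, 0.03]]
sides [np.float64(0.1407), np.float64(0.1903), np.float64(0.1383), np.float64(0.1957)] center [ 0.49224716 -0.1237663 ]
[ 0.49513178 -0.14167859  0.13269993] 7.603145876685529 0.3125899845041555 [ 0.1 -0.1 -0.1 -0.3 -0.2  0.1  0.4  0.6]
spigot px [294.78655979 209.11384747]
knob [ 0.47416938 -0.09339847  0.09      ] 0.0438020370401493 0.3347428753678417
0 [346.4 229.9] [343.4 224.5]
0.1 [347.5 227.4] [344.5 222.1]
0.2 [348.9 225. ] [345.8 219.8]
0.3 [350.6 222.7] [347.4 217.5]
```

View pics/w1c.png

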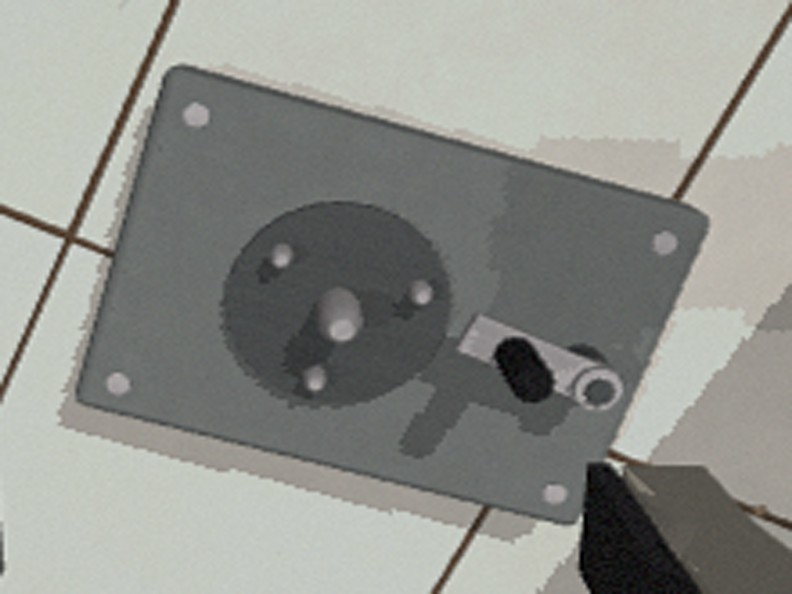

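Stand fit: hub at (0.495,-0.142), yaw 7.6°. The spigot check agrees to within 1 px. The clamp is at about 0.12 rad, so its knob is at about (0.483,-0.083). I'll go above the knob with the closing line tangential to the swing.

Call:
jog_arm([
  [[0,0,0],10.7,3.6],
  [[0,0,0],10.7,3.6],
  [[0,0,0],10.7,3.6],
  [[0,0,0],10.7,3.6],
  [[0,0,0],10.7,3.6],
  [[0,0,0],10.7,3.6],
  [[0,0,0],1.3,3.6],
  [[-2.9,-0.3,5],0,3.6],
  [[-2.9,-0.3,5],0,3.6],
  [[-2.9,-0.3,4.8],0,3.6],
  [[0,0,0],0,3.6],
])

```text
time_s: 4.08
tcp_pos: [0.5296, -0.2373, 0.1186]
eef_rot: [-179.7, -0.4, 138.8]
contact_force: [-1.0, 0.2, 1.2]
gripper_width: 0.036
gripper_force: 0.0
```

```bash
python3 c.py w2 clamp_knob
```

```text
[ 0.5296 -0.2373  0.1186] [-179.73   -0.42  138.82] [  -4.9   17.3  -19.3   -0.   -53.9 -126.3]
clamp_knob [([416.4, 19.0], 0.65, 1491, [0.484, -0.083, 0.045])]
```

View pics/w2.png

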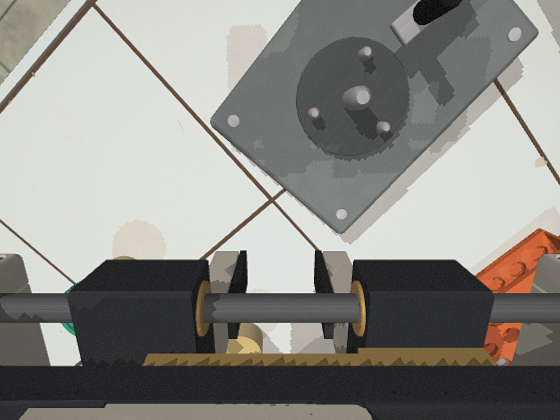

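Wrist view: turning was the opposite way (about the downward tool z), and the stand's hub is at (355,97). Correcting: translate first, then turn back.

Call:
jog_arm([
  [[4.56,2.86,0],0,3.6],
  [[4.56,2.86,0],0,3.6],
  [[4.56,2.86,0],0,3.6],
  [[0,0,0],-10.7,3.6],
  [[0,0,0],-10.7,3.6],
  [[0,0,0],-10.7,3.6],
  [[0,0,0],-10.7,3.6],
  [[0,0,0],-10.7,3.6],
  [[0,0,0],-10.7,3.6],
  [[0,0,0],-10.7,3.6],
  [[0,0,0],-10.7,3.6],
  [[0,0,0],-10.7,3.6],
])

```text
time_s: 5.68
tcp_pos: [0.4864, -0.081, 0.1261]
eef_rot: [-179.8, 0.2, -124.4]
contact_force: [0.1, 0.4, -0.2]
gripper_width: 0.0363
gripper_force: 0.0
```

Call:
jog_arm([
  [[0,0,0],-10.7,3.6],
  [[0,0,0],-10.7,3.6],
  [[0,0,0],-10.7,3.6],
  [[0,0,0],-2.4,3.6],
  [[0,0,0],0,3.6],
])

```text
time_s: 6.3
tcp_pos: [0.4863, -0.081, 0.1257]
eef_rot: [-179.8, 0.0, -90.3]
contact_force: [-0.8, 0.9, -0.3]
gripper_width: 0.0357
gripper_force: 0.0
```

```bash
python3 c.py w3 clamp_knob
python3 - <<'E'
import pickle
from h import *
p=pickle.load(open('w3.pkl','rb'))
im=p['pixels'].copy()
x,y,a=.4951,-.1417,np.radians(7.6)
for A in (0.,.1,.2,.3):
  l=np.array([-.032*np.sin(A),.092-.032*np.cos(A)]); w=[x+np.cos(a)*l[0]-np.sin(a)*l[1],y+np.sin(a)*l[0]+np.cos(a)*l[1]]
  print(A,np.round(w,4),proj(p,[*w,.09]).round(1),proj(p,[*w,.072]).round(1))
E
```

```text
[ 0.4863 -0.081   0.1257] [-1.7978e+02  4.0000e-02 -9.0340e+01] [ 13.4   8.7 -30.    0.  -51.1 -13.8]
clamp_knob [([287.5, 234.2], 0.84, 1588, [0.481, -0.068, 0.045])]
0.0 [ 0.4872 -0.0822] [279.5 239.7] [279.6 229.9]
0.1 [ 0.484  -0.0825] [284.4 239.3] [284.1 229.5]
0.2 [ 0.4808 -0.0824] [289.3 239.4] [288.7 229.6]
0.3 [ 0.4776 -0.0821] [294.2 239.9] [293.2 230. ]
```

View pics/w3.png

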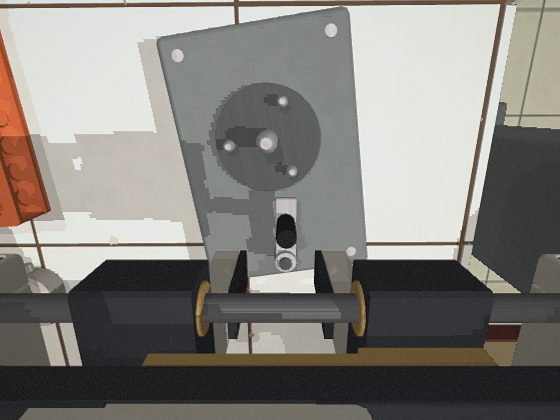

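The knob sits at (286,235), giving a ≈ 0.15 rad, between the fingers' paths. Descend around it and narrow the cage.

Call:
jog_arm([
  [[0.15,0.4,0],0,3.6],
  [[0,0,3.3],0,3.6],
  [[0,0,3.2],0,3.6],
  [[0,0,0],0,2.2],
  [[0,0,0],0,2.2],
  [[0,0,0],0,2.2],
])

```text
time_s: 7.15
tcp_pos: [0.4825, -0.0826, 0.0598]
eef_rot: [-179.9, 0.0, -90.4]
contact_force: [0.3, -0.2, 0.2]
gripper_width: 0.0226
gripper_force: 0.0
```

Call:
jog_arm([
  [[-0.06,0.59,0],10.7,2.2],
  [[-0.06,0.59,0],10.7,2.2],
  [[-0.06,0.59,0],10.7,2.2],
  [[-0.06,0.59,0],10.7,2.2],
  [[-0.06,0.59,0],10.7,2.2],
  [[-0.06,0.59,0],10.7,2.2],
  [[-0.06,0.59,0],10.7,2.2],
  [[0,0.2,0],0,2.2],
])

```text
time_s: 8.15
tcp_pos: [0.4511, -0.0568, 0.0595]
eef_rot: [-180.0, 0.1, -165.2]
contact_force: [-0.6, -2.5, 1.5]
gripper_width: 0.022
gripper_force: 0.9
```

Call:
jog_arm([
  [[0,-0.3,0],0,3.4],
  [[0,0,0],0,3.4],
  [[0,0,-3],0,3.4],
  [[0,0,-6],0,8.76],
  [[0,0,-6],0,8.76],
  [[-2.95,4.05,-2],0,8.76],
  [[-2.95,4.05,-1],0,8.76],
  [[-2.95,4.05,0],0,8.76],
  [[-2.95,4.05,0],0,8.76],
  [[0,0,0],0,8.76],
])

```text
time_s: 9.4
tcp_pos: [0.5255, 0.1294, 0.2378]
eef_rot: [-180.0, -0.0, -165.1]
contact_force: [-0.4, -1.0, -0.1]
gripper_width: 0.0872
gripper_force: 0.0
```

```bash
python3 c.py w4 plate_knob rotor_plate clamp_knob
```

```text
[0.5255 0.1294 0.2378] [-1.7999e+02 -5.0000e-02 -1.6508e+02] [  34.6    7.5  -15.2   -0.   -67.3 -109.7]
plate_knob [([311.9, 166.6], 0.86, 7153, [0.496, 0.156, 0.045])]
rotor_plate [([310.7, 169.7], 0.77, 6943, [0.499, 0.156, 0.045]), ([113.0, 74.5], 0.45, 1426, [0.458, -0.064, 0.045])]
clamp_knob [([114.1, 75.4], 0.89, 1420, [0.458, -0.063, 0.045]), ([80.0, 96.4], 0.27, 21859, [0.487, -0.095, 0.045])]
```

View pics/w4.png

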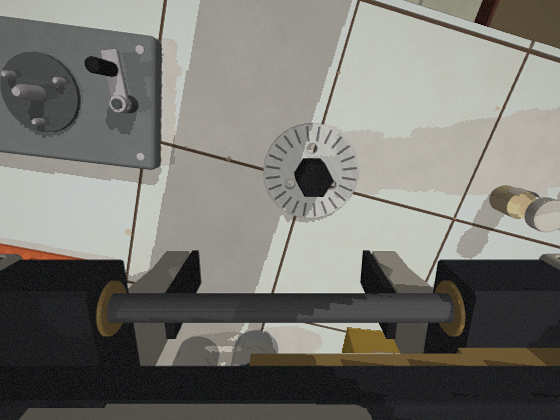

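Wrist view: the clamp is open, with its arm pointing to the stand's -x at (112,75). The plate is centred at about (311,171), with holes near (312,148), (290,184) and (333,184), and the hexagonal knob at (316,178). Fitting plate pose with the knob's silhouette.

```bash
cat > plate.py <<'E'
from h import *
import pickle
from scipy.optimize import minimize
p=pickle.load(open('w4.pkl','rb')); g=p['pixels'].max(2)
U=4
m=np.zeros(g.shape,np.uint8); m[135:215,265:360]=(g<60)[135:215,265:360]
n,l,st,ce=cv2.connectedComponentsWithStats(m); i=1+np.argmax(st[1:,4]); m=(l==i).astype(np.uint8); print(st[i],ce[i])
M=cv2.resize(m.astype(np.float32)[130:220,260:365],None,fx=U,fy=U)
def hexsil(v):
    x,y,a=v; r=.018/np.cos(np.pi/6)
    pts=np.array([proj(p,[x+r*np.cos(a+t),y+r*np.sin(a+t),z]) for z in(.010,.056) for t in np.arange(6)*np.pi/3+np.pi/6])
    h=cv2.convexHull(np.float32((pts-[260,130])*U)); im=np.zeros(M.shape,np.float32); cv2.fillPoly(im,[np.int32(np.round(h*16))],1.,shift=4); return im
c=lambda v: np.abs(hexsil([v[0]*.01,v[1]*.01,v[2]*.1])-M).sum()
x0=toz(p,ce[i],.04)
best=min((minimize(c,[x0[0]*100,x0[1]*100,a],method='Nelder-Mead',options=dict(initial_simplex=[[x0[0]*100+d,x0[1]*100+e,a+f] for d,e,f in((0,0,0),(.5,0,0),(0,.5,0),(0,0,2))])) for a in (-4,-2,0,2,4)),key=lambda o:o.fun)
x,y,a=best.x*[.01,.01,.1]; print('plate',x,y,np.degrees(a),best.fun/M.sum())
for h in ((312,148),(290,184),(333,184)):
    q=toz(p,h,.01)-[x,y,0]; print('hole',q.round(4),np.hypot(*q[:2]),np.degrees(np.arctan2(q[1],q[0])))
for k in (0,60):
    print(k,[proj(p,[x+.029*np.cos(a+t),y+.029*np.sin(a+t),.01]).round(0).tolist() for t in np.radians([k,k+120,k+240])])
E
python3 plate.py
```

```text
[ 294  159   39   38 1110] [312.98828829 177.40810811]
plate 0.5081592853075422 0.16215767142908405 13.450054089219377 0.07138583896396396
hole [-0.0291 -0.0072  0.01  ] 0.029979221317694902 -166.08766928659765
hole [ 0.0195 -0.0208  0.01  ] 0.028507467545477543 -46.92410734983734
hole [0.006 0.03  0.01 ] 0.030555737064676833 78.71204187683895
0 [[310.0, 196.0], [332.0, 162.0], [291.0, 161.0]]
60 [[331.0, 185.0], [312.0, 149.0], [290.0, 184.0]]
```

```bash
cat > cal.py <<'E'
from h import *
import pickle
from scipy.optimize import least_squares
obs={'w1':[(278,188),(317,199),(287,225)],'w2':[(366,51),(314,113),(384,127)],'w3':[(283,101),(229,146),(292,171)]}
yaw={'w1':-155.46,'w2':138.82,'w3':-90.34}
D=[]
for k,v in obs.items():
    p=pickle.load(open(k+'.pkl','rb')); g=cv2.cvtColor(p['pixels'],cv2.COLOR_BGR2GRAY).astype(float); r=6
    for (x,y) in v:
        w=g[y-r:y+r+1,x-r:x+r+1]; w=np.clip(w-np.percentile(w,70),0,None); Y,X=np.mgrid[y-r:y+r+1,x-r:x+r+1]
        D.append((k,p,np.array([(w*X).sum(),(w*Y).sum()])/w.sum()))
def res(v,full=True):
    x,y,a,dx,dy=v[:5]; r=[]
    for k,p,o in D:
        t=np.radians(yaw[k]); off=np.array([np.cos(t)*dx+np.sin(t)*dy,np.sin(t)*dx-np.cos(t)*dy])
        q=dict(p); q['W']=p['W'].copy(); q['W'][:2,3]+=off
        c=[proj(q,[x+.029*np.cos(a+s),y+.029*np.sin(a+s),.0455]) for s in np.radians([0,120,240])]
        j=np.argmin(np.linalg.norm(np.array(c)-o,axis=1)); r+=list((o-c[j])*(1.3 if k=='w1' else 1))
    return r+[dx/.002,dy/.002]
s=least_squares(res,[.495,-.1417,.1327,0,0],x_scale=[.01,.01,.1,.001,.001]); print(s.x.round(4),np.degrees(s.x[2]),np.round(s.fun,1))
s0=least_squares(lambda v:res([*v,0,0]),[.495,-.1417,.1327]); print(s0.x.round(4),s.cost,s0.cost)
E
python3 cal.py
```

```text
[ 4.960e-01 -1.413e-01  1.397e-01 -4.000e-04 -1.000e-04] 8.007078392826786 [-0.2 -0.7 -0.2 -0.7 -0.3 -0.6  0.5 -0.2 -0.3  0.4  0.5  0.5 -0.  -0.1
 -0.5  0.4  0.3  0.6 -0.2 -0.1]
[ 0.4957 -0.1413  0.1397] 1.8188759419559297 2.9623854435034773
```

Call:
jog_arm([
  [[0,0,0],-9.5,8.76],
  [[0,0,0],-9.5,8.76],
  [[0,0,0],-9.5,8.76],
  [[0,0,4],0,8.76],
  [[0,0,4],0,8.76],
  [[0,0,4],0,8.76],
  [[0,0,0],0,8.76],
])

```text
time_s: 10.48
tcp_pos: [0.5226, 0.1248, 0.1165]
eef_rot: [179.9, -0.3, -136.9]
contact_force: [-1.0, 1.2, 0.9]
gripper_width: 0.0875
gripper_force: 0.0
```

Call:
jog_arm([
  [[-0.75,1.85,0],0,8.76],
  [[-0.75,1.86,0],0,8.76],
  [[0,0,4.5],0,8.76],
  [[0,0,4.4],0,8.76],
  [[0,0,1],0,8.76],
  [[0,0,0],0,8.76],
  [[0,0,0],0,3],
  [[0,0,0],0,3],
  [[0,0,0],0,3],
  [[0,0,0],0,3],
  [[0,0,0],0,3],
  [[0,0,0],0,3],
], newtons=25)

```text
time_s: 11.98
tcp_pos: [0.5101, 0.1642, 0.0195]
eef_rot: [180.0, -0.0, -136.8]
contact_force: [-0.8, -0.1, 0.5]
gripper_width: 0.0358
gripper_force: 25.0
```

Call:
jog_arm([
  [[0,0,0],0,3],
  [[0,0,-1.5],0,3],
  [[0,0,-3.5],0,3],
  [[0,0,-4],0,3],
  [[0,0,-2],0,3],
  [[0,0,0],0,3],
], newtons=45)

```text
time_s: 12.72
tcp_pos: [0.511, 0.1647, 0.1318]
eef_rot: [-180.0, 0.2, -136.8]
contact_force: [-0.9, -0.4, -3.8]
gripper_width: 0.0357
gripper_force: 45.0
```

Call:
jog_arm([
  [[2,-2,0],0,3],
  [[3,-3,0],0,3],
  [[3.5,-3.4,0],-5,3],
  [[0,0,0],-9,3],
  [[0,0,0],-9,3],
  [[0,0,0],-9,3],
  [[0,0,0],-9,3],
  [[0,0,0],-9,3],
  [[0,0,0],-4.8,3],
  [[0,0,0],0,3],
])

```text
time_s: 13.98
tcp_pos: [0.5049, 0.0445, 0.1285]
eef_rot: [179.9, -0.0, -82.1]
contact_force: [-0.0, -0.5, -2.3]
gripper_width: 0.0362
gripper_force: 45.0
```

Call:
jog_arm([
  [[2.5,0.43,0],0,3],
  [[4.5,0.86,0],0,3],
  [[4.5,0.86,0],0,3],
  [[4.5,0.86,0],0,3],
  [[2,0.42,0],0,3],
  [[0,0,1.5],0,3],
  [[0,0,0],0,3],
])

```text
time_s: 14.85
tcp_pos: [0.4952, -0.138, 0.1127]
eef_rot: [179.8, 0.0, -82.1]
contact_force: [-0.5, -0.7, -2.4]
gripper_width: 0.0357
gripper_force: 45.0
```

Run:
```python
from h import *
s=get_state(); print(s['tcp_pos'].round(4),s['eef_rot'].round(2))
p=shot('wrist'); q=shot('side'); 
a=p['pixels']; b=cv2.resize(q['pixels'][220:320,200:300],(300,300),interpolation=cv2.INTER_CUBIC)
cv2.imwrite('pics/w5.png',a)
# predicted plate rim in wrist picture for centre offset (0,0) and (2.75,0)
T=Tcp(s); im=a.copy()
for ox,col in ((0,(255,0,0)),(.00275,(0,0,255))):
    pts=[proj(p,(T@np.array([ox+.058*np.cos(t),.058*np.sin(t),.0195-.010,1]))[:3]) for t in np.linspace(0,6.28,90)]
    cv2.polylines(im,[np.int32(np.array(pts)*8)],True,col,1,cv2.LINE_AA,3)
cv2.imwrite('pics/w5o.png',cv2.resize(im[190:330,190:370],(771,600),interpolation=cv2.INTER_CUBIC))
```

```text
[ 0.4952 -0.138   0.1127] [ 1.798e+02  4.000e-02 -8.212e+01]
```

View pics/w5o.png

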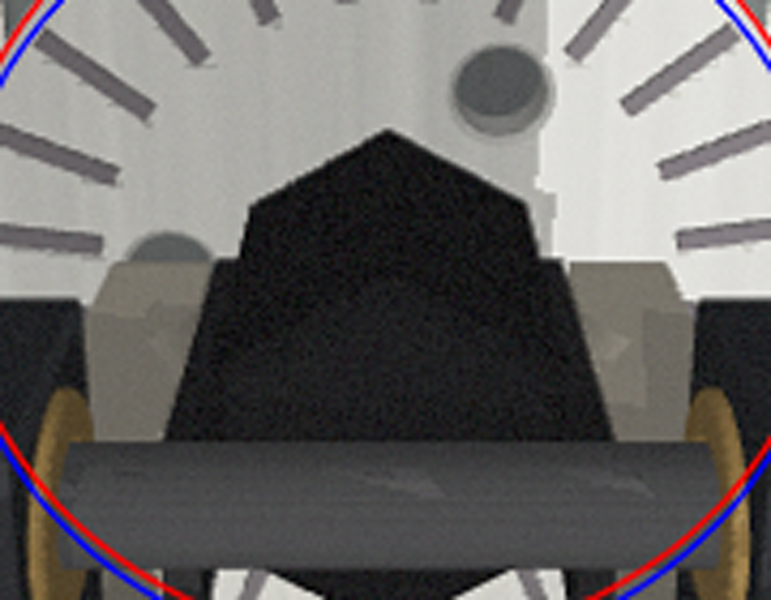

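The crop shows the held knob's front corner at full-frame (280.6,220.3) and one plate hole at (307,211.5). I'll compare these with the predicted in-hand offset.

Run:
```python
from h import *
s=get_state(); p=shot('wrist'); T=Tcp(s); he=p['hand_eye']
pr=lambda x,y,z: proj(p,(T@np.array([x,y,z,1]))[:3]).round(1)
# plate yaw 8.0 in world -> tool angle: tool x at -82.1 (tool y mirrored): ang_tool = -(w-psi)
for ox in (0,.001,.002,.003,.004):
    o=[]
    for w in (8,128,248):
        t=-np.radians(w+82.1); o.append(pr(ox+.029*np.cos(t),.029*np.sin(t),.0095).tolist())
    r=.018/np.cos(np.pi/6)
    print(ox,o,'apex',pr(ox+r,0,-.0365),'rim',pr(ox+.058,0,.0095))
g=cv2.cvtColor(p['pixels'],cv2.COLOR_BGR2GRAY)
print(g[150:190,281])
```

```text
0 [[229.9, 259.5], [305.0, 297.6], [306.9, 217.6]] apex [280.8 262.7] rim [280.5 157.7]
0.001 [[229.9, 257.9], [305.1, 296.1], [306.9, 215.9]] apex [280.8 260.5] rim [280.5 155.7]
0.002 [[229.8, 256.3], [305.1, 294.6], [307.0, 214.2]] apex [280.8 258.3] rim [280.5 153.8]
0.003 [[229.7, 254.7], [305.1, 293.2], [307.0, 212.4]] apex [280.8 256.1] rim [280.5 151.8]
0.004 [[229.6, 253.1], [305.2, 291.7], [307.0, 210.7]] apex [280.8 253.9] rim [280.5 149.9]
[117 149 166 170 180 176 180 177 178 178 178 177 175 177 178 178 176 179
 176 179 174 179 176 180 176 176 179 175 178 175 176 178 178 175 178 181
 176 176 177 180]
```

View pics/w5.png

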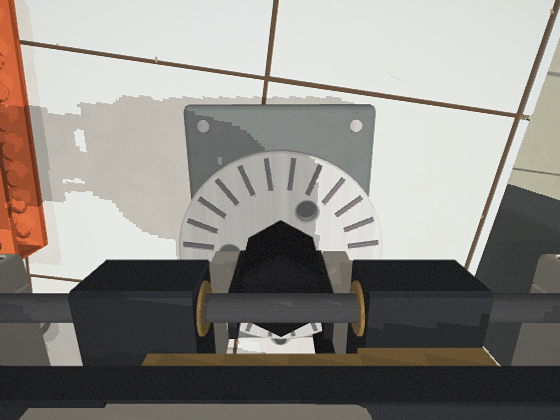

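The rim is at row 150.3 and the hole at (307,211.5), so the in-hand offset is about 3.5 mm and the yaw is right. The TCP is already on target. Lowering onto the spigot.

Call:
jog_arm([
  [[0,0,1],0,3],
  [[0,0,1],0,3],
  [[0,0,0.5],0,3],
  [[0,0,0.5],0,3],
  [[0,0,0.5],0,3],
  [[0,0,0],0,3],
])

```text
time_s: 15.75
tcp_pos: [0.4965, -0.1383, 0.0792]
eef_rot: [180.0, 0.0, -82.0]
contact_force: [-0.0, -0.5, -2.6]
gripper_width: 0.0357
gripper_force: 45.0
```

Call:
jog_arm([
  [[0,0.05,0.5],0,3],
  [[0,0,0.4],0,3],
  [[0,0,0.3],0,3],
  [[0,0,0.3],0,3],
  [[0,0,0],0,3],
])

```text
time_s: 16.38
tcp_pos: [0.496, -0.1383, 0.0643]
eef_rot: [180.0, 0.0, -82.0]
contact_force: [1.2, -0.1, -1.7]
gripper_width: 0.0357
gripper_force: 45.0
```

Call:
jog_arm([
  [[0,0,0.3],0,3],
  [[0,0,0.3],0,3],
  [[0,0,0.2],0,3],
  [[0,0,0],0,3],
])

```text
time_s: 16.88
tcp_pos: [0.496, -0.1384, 0.0564]
eef_rot: [180.0, -0.0, -82.0]
contact_force: [0.4, 0.4, -1.6]
gripper_width: 0.0356
gripper_force: 45.0
```

Call:
jog_arm([
  [[0,0,0.1],0,3],
  [[0,0,0],0,3],
])

```text
time_s: 17.12
tcp_pos: [0.4962, -0.1383, 0.0556]
eef_rot: [-180.0, -0.0, -82.0]
contact_force: [0.1, 0.0, -2.1]
gripper_width: 0.0356
gripper_force: 45.0
```

Call:
jog_arm([
  [[0,0,0],0,5.2],
  [[0,0,0],0,5.2],
  [[0,0,0],0,5.2],
  [[0,0,0],0,5.2],
])

```text
time_s: 17.62
tcp_pos: [0.4963, -0.1383, 0.0556]
eef_rot: [-180.0, -0.0, -82.0]
contact_force: [0.2, -0.3, 0.6]
gripper_width: 0.0517
gripper_force: 0.0
```

Call:
jog_arm([
  [[0,0,-2],0,5.2],
  [[0,0,-4],0,5.2],
  [[0,0,-5],0,5.2],
  [[0,0,-5],10.7,5.2],
  [[0,0,0],10.7,5.2],
  [[0,0,0],10.7,4],
  [[0,0,0],10.7,4],
  [[0,0,0],10.7,4],
  [[0,0,0],10.7,4],
  [[0,0,0],10.7,4],
  [[-1.2,3.2,0],6,4],
  [[-1.2,3.2,0],0,4],
])

```text
time_s: 19.12
tcp_pos: [0.4964, -0.0696, 0.2155]
eef_rot: [180.0, -0.0, -163.1]
contact_force: [0.2, 0.3, 0.4]
gripper_width: 0.0402
gripper_force: 0.0
```

```bash
python3 c.py w6 plate_knob clamp_knob clamp
python3 - <<'E'
import pickle
from h import *
p=pickle.load(open('w6.pkl','rb')); im=p['pixels'].copy()
x,y,a=.496,-.1413,np.radians(8)
for z,col in ((.046,(0,0,255)),(.058,(255,0,0))):
    pts=np.array([proj(p,[x+.058*np.cos(t),y+.058*np.sin(t),z]) for t in np.linspace(0,6.28,90)])
    cv2.polylines(im,[np.int32(pts*8)],True,col,1,cv2.LINE_AA,3)
for A in (1.1,1.2,1.3,1.4,1.5):
  l=np.array([-.032*np.sin(A),.092-.032*np.cos(A)]); w=[x+np.cos(a)*l[0]-np.sin(a)*l[1],y+np.sin(a)*l[0]+np.cos(a)*l[1]]
  print(A,np.round(w,4),proj(p,[*w,.09]).round(1),proj(p,[*w,.072]).round(1))
cv2.imwrite('pics/w6o.png',im)
E
```

```text
[ 0.4964 -0.0696  0.2155] [ 180.     -0.   -163.08] [ 14.5   4.5 -21.7  -0.  -63.8 -87.6]
plate_knob [([216.1, 166.3], 0.57, 9826, [0.491, -0.141, 0.045])]
clamp_knob [([302.9, 164.8], 0.75, 957, [0.464, -0.056, 0.045])]
clamp [([301.3, 165.4], 0.55, 965, [0.465, -0.058, 0.045]), ([270.7, 161.5], 0.49, 13699, [0.47, -0.089, 0.045])]
1.1 [ 0.457  -0.0685] [295.4 161.8] [294.5 158.9]
1.2 [ 0.4553 -0.0658] [298.9 160.9] [297.8 158. ]
1.3 [ 0.4539 -0.063 ] [302.5 160.3] [301.2 157.4]
1.4 [ 0.4527 -0.06  ] [306.1 160. ] [304.7 157.2]
1.5 [ 0.4519 -0.0569] [309.8 160.2] [308.1 157.3]
```

View pics/w6o.png

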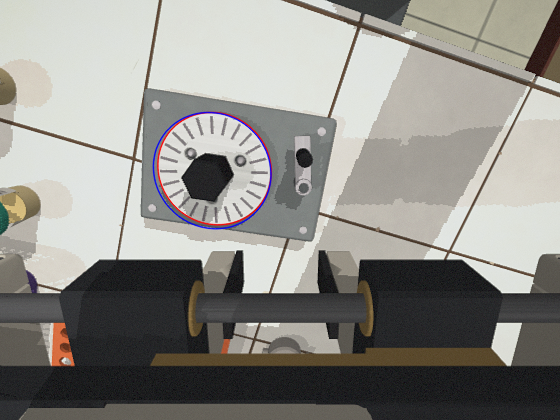

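Red rim circle (seated height) fits, and stud tips show in the holes at (190,153) and (241,160), so the plate is fully down. The clamp knob is at (304,158), a ≈ 1.35. Going around it to swing it back.

Call:
jog_arm([
  [[1.94,1.02,0],-1,4],
  [[1.94,1.02,0],-2,4],
  [[0,0,5],0,4],
  [[0,0,0],0,4],
])

```text
time_s: 19.82
tcp_pos: [0.451, -0.0634, 0.1633]
eef_rot: [179.9, -0.3, -160.0]
contact_force: [-0.2, 0.5, 0.3]
gripper_width: 0.04
gripper_force: 0.0
```

Call:
jog_arm([
  [[-0.28,0.1,3],0,4],
  [[0,0,3.5],0,4],
  [[0,0,3.8],0,4],
  [[0,0,0],0,2.2],
  [[0,0,0],0,2.2],
  [[0,0,0],0,2.2],
])

```text
time_s: 20.58
tcp_pos: [0.4573, -0.0603, 0.0643]
eef_rot: [-180.0, 0.2, -159.9]
contact_force: [-0.1, 0.1, -0.1]
gripper_width: 0.0226
gripper_force: 0.0
```

Call:
jog_arm([
  [[0.4,0,0.4],0,2.2],
  [[-0.06,-0.59,0],-10.7,2.2],
  [[-0.06,-0.59,0],-10.7,2.2],
  [[-0.06,-0.59,0],-10.7,2.2],
  [[-0.06,-0.59,0],-10.7,2.2],
  [[-0.06,-0.59,0],-10.7,2.2],
  [[-0.06,-0.59,0],-10.7,2.2],
  [[-0.06,-0.59,0],-10.7,2.2],
  [[0,0,0],0,2.2],
])

```text
time_s: 21.7
tcp_pos: [0.4847, -0.0824, 0.0587]
eef_rot: [180.0, -0.0, -85.1]
contact_force: [-0.1, -0.3, 0.8]
gripper_width: 0.022
gripper_force: 0.2
```

Call:
jog_arm([
  [[0,-0.25,0],0,2.2],
  [[0,-0.25,0],0,2.2],
  [[0,0,0],0,2.2],
])

```text
time_s: 22.08
tcp_pos: [0.49, -0.0819, 0.0586]
eef_rot: [-180.0, -0.0, -85.1]
contact_force: [-1.6, -1.6, 0.2]
gripper_width: 0.0219
gripper_force: 0.7
```

Call:
jog_arm([
  [[0,-0.1,0],0,2.2],
  [[0,0,0],0,2.2],
])

```text
time_s: 22.32
tcp_pos: [0.491, -0.0818, 0.0586]
eef_rot: [-180.0, 0.0, -85.0]
contact_force: [-1.2, -1.6, -0.5]
gripper_width: 0.0218
gripper_force: 0.6
```

Call:
jog_arm([
  [[0,-0.1,0],0,2.2],
  [[0,0,0],0,2.2],
])

```text
time_s: 22.58
tcp_pos: [0.4917, -0.0817, 0.0585]
eef_rot: [180.0, -0.0, -85.0]
contact_force: [-2.0, -1.0, 0.8]
gripper_width: 0.0221
gripper_force: 1.2
```

Call:
jog_arm([
  [[0,-0.1,0],0,2.2],
  [[0,0,0],0,2.2],
])

```text
time_s: 22.82
tcp_pos: [0.4918, -0.0818, 0.0584]
eef_rot: [179.9, -0.0, -85.0]
contact_force: [-5.4, -0.0, 4.4]
gripper_width: 0.0216
gripper_force: 2.8
```

Call:
jog_arm([
  [[0,-0.05,0],0,2.2],
  [[0,0,0],0,2.2],
])

```text
time_s: 23.08
tcp_pos: [0.4919, -0.0818, 0.0584]
eef_rot: [179.8, -0.0, -85.0]
contact_force: [-7.1, -0.9, 5.3]
gripper_width: 0.0221
gripper_force: 3.4
```

The clamp is at its stop: the force rises and the tool no longer moves. Back off, open, lift and look.

Call:
jog_arm([
  [[0,0.3,0],0,2.2],
  [[0,0,0],0,3.6],
  [[0,0,0],0,3.6],
  [[0,0,-2],0,3.6],
  [[0,0,-4],0,3.6],
  [[0,0,-5],0,3.6],
  [[-2,0,-5],0,3.6],
  [[-2,0,0],0,3.6],
  [[0,0,0],0,3.6],
])

```text
time_s: 24.2
tcp_pos: [0.4873, -0.041, 0.2193]
eef_rot: [-179.9, 0.0, -84.9]
contact_force: [0.5, -0.3, -0.6]
gripper_width: 0.0364
gripper_force: 0.0
```

```bash
python3 c.py w7 clamp_knob
python3 - <<'E'
import pickle
from h import *
p=pickle.load(open('w7.pkl','rb')); im=p['pixels'].copy()
x,y,a=.496,-.1413,np.radians(8)
pts=np.array([proj(p,[x+.058*np.cos(t),y+.058*np.sin(t),.046]) for t in np.linspace(0,6.28,90)])
cv2.polylines(im,[np.int32(pts*8)],True,(0,0,255),1,cv2.LINE_AA,3)
def W(l): return [x+np.cos(a)*l[0]-np.sin(a)*l[1],y+np.sin(a)*l[0]+np.cos(a)*l[1]]
e=[proj(p,[*W((sx*.008,.042 if k else .092)),.057]) for sx,k in((-1,0),(-1,1),(1,1),(1,0))]
cv2.polylines(im,[np.int32(np.array(e)*8)],True,(0,255,0),1,cv2.LINE_AA,3)
cv2.imwrite('pics/w7o.png',cv2.resize(im[60:260,140:420],(784,560),interpolation=cv2.INTER_CUBIC))
for A in (0,.1): print(proj(p,[*W((-.032*np.sin(A),.092-.032*np.cos(A))),.072]).round(1))
E
```

```text
[ 0.4873 -0.041   0.2193] [-1.7989e+02  4.0000e-02 -8.4940e+01] [ 18.3   3.  -22.8  -0.  -64.  -13.2]
clamp_knob [([284.0, 162.6], 0.56, 977, [0.486, -0.071, 0.045])]
[284.  155.3]
[287.4 155.3]
```

View pics/w7o.png

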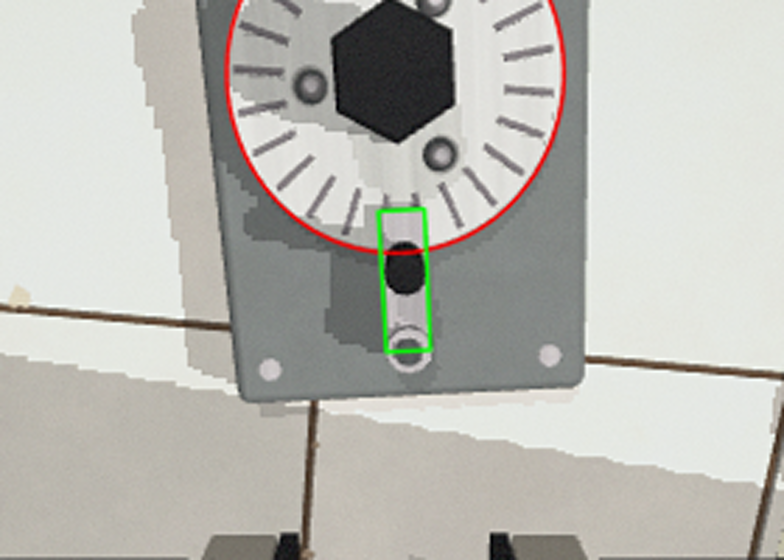

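The clamp arm lies on the predicted closed outline over the rim, with its knob at (404,268) in the crop. All three studs show through the seated plate's holes, and the robot is clear. Handing in.

```bash
python3 -c "
from plant import close_job
print(close_job())"
```

```text
the job is handed in; nothing more can be done
None
```

The smaller rotor plate is seated flat on the hub with its holes over the studs, the clamp arm is closed to its stop over the rim, the robot is clear, and I handed the job in at about 24 s; it gave no verdict.

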